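# Set up the finishing station for a coat rack

### The job

Get the bench ready for varnishing: stand the red support on the red spot and the yellow support on the yellow spot of the turntable, centred, and lay the dark coat-rack board on top of the two supports, pegs up, lengthwise from one to the other and centred. Stand the green varnish tin upright on the bench, midway between the amber jar and the blue can and in line with them. The turntable turns freely: do not spin it from where it points, and leave the jar and the can where they are.

Things in the scene. Friction and masses are not known exactly. Their poses are not given: they have to be found in the camera images.
- red_stand: loose red plastic support, round, 45 mm high: foot flange 52 mm across and 6 mm thick, tapering by 10 mm height to a straight post 34 mm across up to a flat top 33 mm across with a small black dot in its middle. About 70 g. Origin: centre of its underside, z up.
- yellow_stand: loose yellow plastic support, same shape and size as the red one. Origin: centre of its underside, z up.
- board: loose dark-wood coat-rack board, 180 mm (its x) by 55 mm (its y) by 16 mm thick, lying flat, with two pale wooden pegs standing up 36 mm from its top face at 62 mm either side of its centre along x (pegs 21 mm across at most). About 160 g. Origin: centre of its underside, z up; a half turn makes no difference.
- tin: loose green round tin of varnish with a paper band and steel lid, 60 mm across, 85 mm high, about 300 g. Origin: centre of its underside, z up.
- turntable: white round turntable disc, 220 mm across, 14 mm thick, on a fixed steel foot; it turns about its vertical axis almost without friction. Origin: centre of the disc's underside, 18 mm above the bench; its top is 14 mm above the origin (32 mm above the bench). Its x axis points from the yellow spot to the red spot.
- red_mark: red painted spot, 68 mm across, flat on the turntable's top, 60 mm from its centre. Origin: centre of the spot, at the level of the turntable's top (32 mm above the bench).
- yellow_mark: yellow painted spot, 68 mm across, flat on the turntable's top, 60 mm from its centre, on the far side of the centre from the red one. Origin: centre of the spot, at the level of the turntable's top (32 mm above the bench).
- jar: amber glass jar with white cap, 64 mm across, 95 mm high, standing loose on the bench on the robot's right (0.5 kg). Origin: centre of its underside. Stays in place.
- can: blue round can with steel top and small black cap, 64 mm across, 107 mm high over the cap, standing loose on the bench on the robot's right, 230 mm from the amber jar centre to centre, nearer the robot (0.5 kg). Origin: centre of its underside. Stays in place.
Mind the look-alikes: they are no part of the job. Of the things like the yellow_stand, leave any that is purple; of the rest the larger one is meant.

How it is judged:
By the outcome, as a careful person would: the job done as asked, in the order asked, and still so for the second after the job is handed in, with the robot touching nothing.
It also fails if it takes over 117 s, if anything falls off the work surface, if the arm or the gripper's body presses on something with over 40 N, if the wrist force passes 120 N, or if a joint passes its speed limit or range.

### The arm

A 6-joint arm with a two-finger parallel gripper is mounted at the origin on the work surface. World frame = base frame: x ahead of the robot, y to its left, z up, the work surface at z = 0. Lengths are in m, angles in rad, forces in N, time in s.
With the tool pointing down it reaches from about 0.25 to 0.725 m from the base axis. Payload 4 kg.
Tool frame: the origin (TCP) lies midway between the tips of the shut fingers; the grasp point (between the pads) lies grip_point_offset behind it (grip_point_offset is the distance from the TCP to the grasp point, in m); z points along the fingers, y is the line along which they close (so a half turn about z gives the same grasp; the last joint's range is limited). The gripper opens to 85 mm and grips with 20 to 120 N. Pads are 22 mm wide; open, the fingers measure 114 mm over their backs; the gripper's body (76 mm by 85 mm) begins 54 mm behind the grasp point. The pads swing forward as they close: fully open they stand 13 mm farther back than shut.
Start: joints at [1.342, 0.241, 0.005, 1.335, 0, 1.571], TCP at [0.113, 0.487, 0.231] pointing down, gripper open.
Joint ranges: [-2.72, 2.72], [-1.05, 1.87], [-1.09, 1.28], [-1.99, 2.15], [-1.42, 1.44], [-3.14, 3.14]. Speed limits (rad/s): [2.79, 2.79, 3.14, 3.14, 3.14, 3.14].

### API

Orientations are given as a unit quaternion [x, y, z, w].
In Python, from workcell import * gives the robot as it stands. The module is installed in compiled form; this text tells all that it offers.
- The arm moves only by the tool arm_command, never from a script. Its arguments are lists of equal length, an entry for each row: "slide": the shift along the tool's x, y, z in cm, a list of three; "spin": the turn about the tool's z in degrees. A call has exactly 5 rows; each row is the pose to reach, as a shift and turn from the pose commanded when the call began, along the tool's axes at that moment; what a row does not reach only later rows make up. A row lasts 1/8 s, in which the tool goes at most 62.5 mm and 10.7 degrees, less where a joint would pass 70% of its speed; a pose out of reach is approached as far as the arm can. A call with a gripper value outside its range is refused whole. "jaw" is the finger opening in cm, from 0 to 8.54, set as the call begins (left out, the last holds). The fingers move at their own pace and stop on an object; the grip force is fixed at half the most. Time passes only in rows, so rows that repeat a pose let the fingers close, or fill a call up. It gives the time, the measured TCP pose, the force, the opening and the grip force at its end, in the units of the state.
- get_obs(): the state, without advancing time (a new reading comes with each control period).
- camera(name): name is "scene" or "top"; returns a dict with "pixels" (420x560x3 uint8, red, green, blue), "range_z" (420x560 float32, m along the optical axis (not along the pixel's ray), 0 where there is no reading), "intrinsics" (3x3 intrinsics, pixels), "k1" (the pictures are not rectified: a ray, as slopes to the right and down, at radius r is drawn at 1 + k1 r^2 times it, then the intrinsics apply), "rvec" (rotation vector, rad) and "tvec" (3), from world to camera coordinates, as OpenCV has them. Camera axes: x right, y down, z forward; pixel columns grow to the right and rows downward; lengths in m; the calibration is good to about 2 mm. A picture is of the moment at which its call begins.
- job_done(): hands the job in; it is judged then, once.
Trained networks look in a picture, given as the dict that the camera call returned (one of the last four; its "shot" number tells which), for a name from the list of things; names that differ only in an ending like _2 or _b are one class to them, and where a whole thing is asked for, a point or a joint stands for the part that bears it (a point fixed in the world has none). Each returns a list of dicts, best first, with "confidence" (0 to 1); they miss things now and then, are a little off and sometimes report something else, mostly with a low value. They report only what shows in the picture. A call takes as long as a camera call. They do not tell look-alikes from the thing itself.
- recognise(picture, thing): "centre" ([column, row] in pixels, amid what is visible of it).
- landmark_of(picture, thing): "centre" ([column, row] in pixels: a listed point, or the origin of a listed thing).
The state is a dict: "clock": time; "joint_pos": joint angles; "joint_vel": joint speeds; "tau": joint torques, N m; "eef_pos": TCP position; "tool_rot": TCP orientation; "ft_force": force on the tool from outside, world axes, zero at the start; "ft_torque": the same for the moment, N m; "grip_width": finger opening in m; "grasp_force": force on a finger pad.
Only numpy, scipy, OpenCV 4.12 (cv2) and the standard library are available. Lean on these libraries where they do the work, as an engineer would, in place of code of your own. Each camera call takes 0.05 s, during which the arm holds its last target. There are 200 camera calls.

## Working session

There is one attempt and no reset: what is moved stays moved. The work goes in short steps, Python scripts to look and compute and a tool call to move; the robot and the scene stay as the last step left them, time stands still between calls to the robot, and variables do not carry over. Pictures are saved under pics/ and viewed, at most 14 in all, crops included, and the job is handed in when it is done.

Besides the shell and the picture viewer there is one more tool, called after "Call:" as name([rows], argument=value, ...), one row to a line, values as JSON. arm_command: Moves the arm, as the interface text tells. Its arguments: {"type":"object","properties":{"slide":{"type":"array","items":{"type":"array","items":{"type":"number"}}},"spin":{"type":"array","items":{"type":"number"}},"jaw":{"type":"number"}},"required":["slide","spin"]}

```bash
mkdir -p pics
cat > h.py <<'E'
from workcell import *
import numpy as np, cv2
from scipy.spatial.transform import Rotation as R
def pose(p): 
    return cv2.Rodrigues(np.array(p["rvec"],float))[0], np.array(p["tvec"],float).ravel()
def dist(p): return np.array([p["k1"],0,0,0],float)
def rays(p,px):
    px=np.array(px,float).reshape(-1,1,2)
    u=cv2.undistortPoints(px,np.array(p["intrinsics"],float),dist(p)).reshape(-1,2)
    Rm,t=pose(p); return -Rm.T@t, np.c_[u,np.ones(len(u))]@Rm
def at_z(p,px,z):
    o,d=rays(p,px); return o+d*((z-o[2])/d[:,2])[:,None]
def cloud(p):
    h,w=p["range_z"].shape; g=np.stack(np.meshgrid(np.arange(w),np.arange(h)),-1).reshape(-1,2)
    o,d=rays(p,g); return (o+d*p["range_z"].reshape(-1,1)).reshape(h,w,3)
def proj(p,X):
    return cv2.projectPoints(np.array(X,float).reshape(-1,1,3),np.array(p["rvec"],float),np.array(p["tvec"],float),np.array(p["intrinsics"],float),dist(p))[0].reshape(-1,2)
def save(p,n): cv2.imwrite(f"pics/{n}.png",p["pixels"][:,:,::-1])
def tri(ps,pxs):
    A=np.zeros((3,3));b=np.zeros(3)
    for p,x in zip(ps,pxs):
        o,d=rays(p,x);d=d[0]/np.linalg.norm(d[0]);M=np.eye(3)-np.outer(d,d);A+=M;b+=M@o
    return np.linalg.solve(A,b)
E
cat > a.py <<'E'
from h import *
np.set_printoptions(precision=4,suppress=True)
o=get_obs();print(o)
P={n:camera(n) for n in("scene","top")}
for n,p in P.items():
    save(p,n+"0"); print(n,p["intrinsics"],p["k1"],pose(p)[0].T@-pose(p)[1])
for t in "red_stand yellow_stand board tin turntable red_mark yellow_mark jar can".split():
    for n,p in P.items():
        c=cloud(p)
        for f,l in((recognise,'rec'),(landmark_of,'lm')):
            print(t,n,l,[(np.round(q["centre"],1).tolist(),round(q["confidence"],2),c[int(q["centre"][1]),int(q["centre"][0])].round(3).tolist()) for q in f(p,t)[:4]])
E
python3 a.py
```

```text
{'clock': 0.0, 'joint_pos': array([ 1.342 ,  0.2414,  0.0037,  1.3352, -0.    ,  1.5708]), 'joint_vel': array([-0.0007, -0.0003,  0.0011, -0.0008, -0.0006, -0.0008]), 'tau': array([ -0.0002, -37.232 ,  25.2408,   0.0169,  -0.0001,   0.    ]), 'eef_pos': array([0.1133, 0.4864, 0.2304]), 'tool_rot': array([ 0.1141,  0.9935, -0.001 , -0.0001]), 'ft_force': array([-0.0747,  0.2468,  0.3402]), 'ft_torque': array([-0.0048, -0.0255,  0.0569]), 'grasp_force': 0.0, 'grip_width': 0.08527486984159562}
scene [[538.971   0.    274.608]
 [  0.    538.971 205.491]
 [  0.      0.      1.   ]] -0.1572661287444977 [ 1.2524 -0.6386  1.0291]
top [[489.6581   0.     278.4792]
 [  0.     489.6581 202.1347]
 [  0.       0.       1.    ]] -0.08990717936128907 [ 0.4529 -0.0484  1.2713]
red_stand scene rec [([404.7, 152.1], 0.81, [0.546, 0.416, 0.016]), ([386.8, 187.1], 0.4, [0.648, 0.217, 0.069])]
red_stand scene lm [([400.6, 153.6], 0.53, [0.535, 0.412, 0.008])]
red_stand top rec [([108.5, 210.8], 0.78, [0.526, 0.415, 0.044])]
red_stand top lm [([109.5, 210.1], 0.55, [0.527, 0.415, 0.038])]
yellow_stand sce
[... 2055 characters left out ...]
c [([304.5, 192.6], 0.64, [0.579, -0.085, 0.037])]
yellow_mark top lm [([302.3, 197.0], 0.78, [0.567, -0.08, 0.03])]
jar scene rec [([234.7, 286.5], 0.85, [0.671, -0.282, 0.088])]
jar scene lm [([237.1, 302.1], 0.71, [0.674, -0.28, 0.029]), ([302.1, 231.4], 0.19, [0.604, -0.031, 0.031])]
jar top rec [([377.8, 166.8], 0.67, [0.639, -0.26, 0.094]), ([280.1, 190.2], 0.38, [0.584, -0.024, 0.028])]
jar top lm [([375.3, 169.3], 0.85, [0.631, -0.254, 0.096])]
can scene rec [([195.7, 218.6], 0.98, [0.447, -0.237, 0.083])]
can scene lm [([196.6, 229.1], 0.71, [0.45, -0.241, 0.049])]
can top rec [([361.3, 257.2], 0.8, [0.419, -0.221, 0.095])]
can top lm [([358.7, 259.6], 0.55, [0.414, -0.214, 0.093])]
```

View pics/scene0.png

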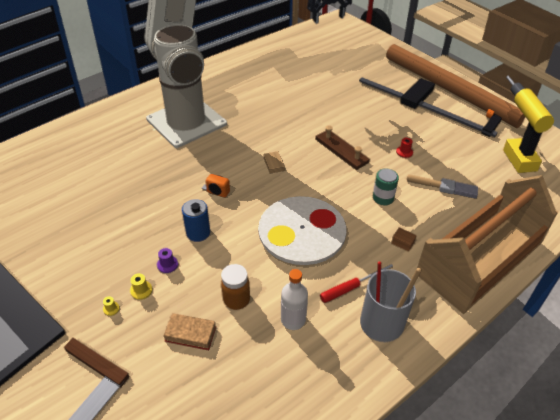

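View pics/top0.png

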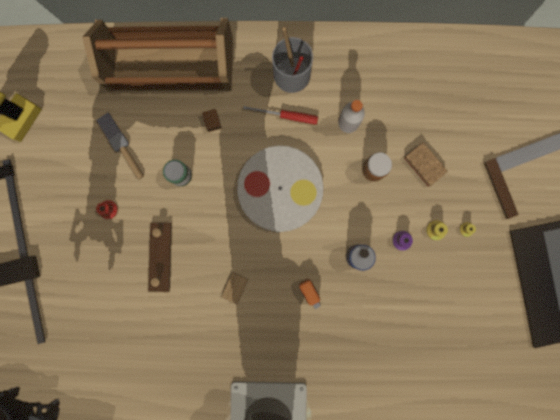

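The scene view shows the red stand at (405,147), the tin at (386,187), the board at (343,148) and the turntable at (302,230). Three stand look-alikes sit at (167,261) purple, (140,286) larger yellow and (111,306) smaller yellow. In the top view the larger yellow one is at (437,231) and the smaller at (468,229). Next I'll refine positions by silhouette fits in both views.

```bash
cat > fit.py <<'E'
from h import *
from scipy.optimize import minimize
import workcell
np.set_printoptions(precision=4,suppress=True)
STAND=[(0,.026),(.006,.026),(.010,.017),(.045,.0165)]
def cyl(r,h,z0=0): return [(z0,r),(h,r)]
def sil(p,prof,xy,z0=0,S=8):
    im=np.zeros((420*S//2,560*S//2),np.uint8); s=S/2
    a=np.linspace(0,2*np.pi,60); C=[np.c_[xy[0]+r*np.cos(a),xy[1]+r*np.sin(a),0*a+z+z0] for z,r in prof]
    if len(C)==1: C=C*2
    for A,B in zip(C,C[1:]):
        q=(proj(p,np.r_[A,B])+.5)*s
        cv2.fillConvexPoly(im,cv2.convexHull(q.astype(np.float32)).round().astype(np.int32),1)
    return im
def cen(m): 
    m=m.astype(np.uint8); M=cv2.moments(m,True); return np.array([M['m10'],M['m01']])/max(M['m00'],1),M['m00']
def blob(m,seed):
    n,l,st,c=cv2.connectedComponentsWithStats(m.astype(np.uint8))
    k=[i for i in range(1,n) if st[i,4]>15]; i=min(k,key=lambda i:np.hypot(*(c[i]-seed))); return l==i
def fitc(p,m,prof,xy,z0=0):
    c,a=cen(m); xy=np.array(xy,float)
    for _ in range(6):
        s=sil(p,prof,xy,z0); cs,as_=cen(s); cs=(cs+.5)/4-.5
        zz=z0+prof[-1][0]/2
        xy=xy+(at_z(p,[c],zz)-at_z(p,[cs],zz))[0,:2]
    return xy,a,as_/16
def hsv(p): return cv2.cvtColor(p["pixels"],cv2.COLOR_RGB2HSV).astype(int)
def red(p): h=hsv(p); return ((h[...,0]<8)|(h[...,0]>172))&(h[...,1]>150)&(h[...,2]>40)
def yel(p): h=hsv(p); return (h[...,0]>23)&(h[...,0]<35)&(h[...,1]>150)&(h[...,2]>60)
def high(p,xy,r,z0):
    c=cloud(p); return (np.hypot(c[...,0]-xy[0],c[...,1]-xy[1])<r)&(c[...,2]>z0)
def run(names,P=None):
    P=P or {n:camera(n) for n in("scene","top")}; out={}
    G=dict(red_stand=(.53,.413),yellow_stand=(.492,-.422),red_mark=(.601,.036),yellow_mark=(.581,-.082),tin=(.628,.22),jar=(.646,-.262),can=(.426,-.224))
    for t in names:
        t,g,z=t if isinstance(t,tuple) else (t,G[t],None)
        for n,p in P.items():
            if 'stand' in t or 'mark' in t:
                z0=z if z is not None else (.032 if 'mark' in t else 0); prof=STAND if 'stand' in t else [(0,.034)]
                m=blob((red if 'red' in t else yel)(p),proj(p,[*g,z0+(.02 if 'st' in t else 0)])[0])
            else:
                z0=0; prof=dict(tin=cyl(.03,.085,.012),jar=cyl(.032,.09,.012),can=cyl(.032,.092,.012))[t]
                m=blob(high(p,g,.075,.012),proj(p,[*g,.05])[0])
            xy,a,b=fitc(p,m,prof,g,z0); out[t,n]=xy; print(t,n,xy,'area',a,'model',b)
    return P,out
E
cat > b.py <<'E'
from fit import *
print([ (k,getattr(workcell,k)) for k in dir(workcell) if 'grip' in k.lower() or 'off' in k.lower()])
P,o=run("red_stand yellow_stand red_mark yellow_mark tin jar can".split())
for n,p in P.items():
    d=o["red_mark",n]-o["yellow_mark",n];print(n,np.hypot(*d),np.degrees(np.arctan2(d[1],d[0])))
    d=o["jar",n]-o["can",n];print(n,np.hypot(*d),np.degrees(np.arctan2(d[1],d[0])))
    c=cloud(p)
    for nm,g in(("rs",(.53,.413)),("ys",(.492,-.422)),("tin",(.628,.22)),("tt",(.59,-.02)),("ysmall",(.5,-.5))):
        q=c[np.hypot(c[...,0]-g[0],c[...,1]-g[1])<.02];print(nm,'top z',np.percentile(q[:,2],[50,90,97]))
    h=hsv(p); near=np.hypot(c[...,0]-.411,c[...,1]-.284)<.12
    m=near&(c[...,2]>.009)&(c[...,2]<.023); q=c[m]
    r=cv2.minAreaRect(q[:,:2].astype(np.float32)*1000);print('board',r,np.median(q[:,2]))
    m=near&(c[...,2]>.036); k,l,st,ce=cv2.connectedComponentsWithStats(m.astype(np.uint8))
    for i in range(1,k):
        if st[i,4]>4: print('peg',ce[i],st[i,4],c[l==i].mean(0),at_z(p,[ce[i]],.044))
E
python3 b.py
```

```text
[('grip_point_offset', 0.0187)]
red_stand scene [0.534  0.4334] area 244.0 model 277.6875
red_stand top [0.5309 0.4311] area 236.0 model 340.0
yellow_stand scene [ 0.4911 -0.4284] area 374.0 model 458.3125
yellow_stand top [0.7725 0.6942] area 704.0 model 348.5
red_mark scene [0.6026 0.0377] area 381.0 model 422.1875
red_mark top [0.6009 0.0376] area 345.0 model 562.4375
yellow_mark scene [ 0.5825 -0.0808] area 416.0 model 463.5625
yellow_mark top [0.7677 0.6829] area 704.0 model 464.5625
tin scene [0.6283 0.2388] area 695.0 model 742.375
tin top [0.6234 0.2385] area 575.0 model 621.5625
jar scene [ 0.6483 -0.2667] area 1066.0 model 1140.6875
jar top [ 0.6427 -0.2646] area 618.0 model 698.75
can scene [ 0.4229 -0.224 ] area 894.0 model 965.6875
can top [ 0.419  -0.2252] area 624.0 model 660.5
scene 0.1202270960067345 80.34735274574979
scene 0.22941944824271795 -10.730066107884866
rs top z [0.0123 0.0433 0.0469]
ys top z [0.0416 0.0459 0.0475]
tin top z [0.0541 0.0855 0.0871]
tt top z [0.0317 0.0343 0.0355]
ysmall top z [0.0082 0.0329 0.0347]
board ((414.9686279296875, 258.56817626953125), (120.07254028320312, 184.34727478027344), 89.83892059326172) 0.01602089243871052
peg [328.6829 128.0732] 41 [0.3541 0.2868 0.0484] [[0.35   0.2909 0.044 ]]
peg [358.     149.0667] 45 [0.4781 0.2862 0.049 ] [[0.4741 0.2909 0.044 ]]
top 0.6665066521844086 -104.48725934397581
top 0.22708454256665336 -9.99107582919182
rs top z [0.0109 0.0459 0.0482]
ys top z [0.0414 0.0481 0.0496]
tin top z [0.0804 0.0864 0.0883]
tt top z [0.032  0.0352 0.0361]
ysmall top z [0.0065 0.0344 0.0364]
board ((407.1532897949219, 277.8279724121094), (190.00125122070312, 133.67990112304688), 24.695280075073242) 0.016576632950081827
peg [156.5345 231.9138] 58 [0.4723 0.285  0.0511] [[0.4724 0.2869 0.044 ]]
peg [154.7377 281.6721] 61 [0.3478 0.2859 0.0511] [[0.3472 0.2879 0.044 ]]
```

```bash
cat > c.py <<'E'
from fit import *
for n in("scene","top"):
    p=camera(n)
    px=[[180.,173],[400,300],[110,210]]; X=at_z(p,px,.05); print(n,px,proj(p,X).tolist())
    m=blob(high(p,(.628,.22),.075,.012),proj(p,[.628,.22,.05])[0]); c,a=cen(m); print('mask',c,a,cloud(p)[m].mean(0))
    for xy in((.62,.222),(.624,.2385)):
        s=sil(p,cyl(.03,.085,.012),xy);print(xy,(cen(s)[0]+.5)/4-.5, proj(p,[*xy,.085]))
    if n=="top":
        h=hsv(p)
        for q in((437,231),(437,228),(433,231),(303,193),(312,190),(468,229),(257,184),(108,210),(155,258)): print(q,h[q[1],q[0]])
E
python3 c.py
```

```text
scene [[180.0, 173], [400, 300], [110, 210]] [[180.00000000008276, 173.00000000002845], [399.99999997230475, 299.99999997912596], [110.00000006567794, 209.9999999982009]]
mask [385.3486 184.7331] 697.0 [0.6375 0.2271 0.0624]
(0.62, 0.222) [378.6058 185.7627] [[380.4031 175.6832]]
(0.624, 0.2385) [383.9852 183.9441] [[385.8272 173.8759]]
top [[180.0, 173], [400, 300], [110, 210]] [[180.00000000001268, 173.00000000000384], [399.999999997424, 299.99999999792567], [110.00000000930467, 209.9999999995657]]
mask [176.6621 172.5362] 580.0 [0.62   0.2326 0.0748]
(0.62, 0.222) [182.876  173.9057] [[180.0413 172.026 ]]
(0.624, 0.2385) [176.5145 172.3129] [[173.4886 170.3601]]
(437, 231) [ 26 137 169]
(437, 228) [ 25 147 165]
(433, 231) [ 22 155  99]
(303, 193) [ 25 141 172]
(312, 190) [ 25 146 168]
(468, 229) [ 25 146 159]
(257, 184) [  5 157  99]
(108, 210) [  3 193  99]
(155, 258) [ 12 114  74]
```

```bash
sed -i 's/^def yel.*/def yel(p): h=hsv(p); return (h[...,0]>21)\&(h[...,0]<35)\&(h[...,1]>115)\&(h[...,2]>60)/; s/^def red.*/def red(p): h=hsv(p); return ((h[...,0]<9)|(h[...,0]>170))\&(h[...,1]>125)\&(h[...,2]>35)/' fit.py
cat > d.py <<'E'
from fit import *
run("red_stand yellow_stand red_mark yellow_mark".split())
E
python3 d.py
cat > go.py <<'E'
# usage: go.py x y z [axisdeg]: gives slide (cm) & spin to reach TCP x,y,z with tool y axis along axisdeg
import sys; from h import *
o=get_obs(); a=[float(v) for v in sys.argv[1:]]
M=R.from_quat(o["tool_rot"]).as_matrix()
yaw=np.degrees(np.arctan2(M[1,1],M[0,1]))
print('t',round(o["clock"],2),'tcp',o["eef_pos"].round(4),'yaw_y',round(yaw,1),'w',round(o["grip_width"],4),'j',o["joint_pos"].round(2),'tilt',np.degrees(np.arccos(-M[2,2])).round(2))
if a:
    print('slide cm',(M.T@(np.array(a[:3])-o["eef_pos"])*100).round(2))
    if len(a)>3: print('spin deg', -((a[3]-yaw+90)%180-90))
E
python3 go.py .532 .432 .15 80
```

```text
red_stand scene [0.5334 0.4339] area 255.0 model 276.375
red_stand top [0.5308 0.4323] area 277.0 model 340.6875
yellow_stand scene [ 0.4905 -0.4279] area 439.0 model 457.625
yellow_stand top [ 0.4885 -0.4298] area 305.0 model 342.375
red_mark scene [0.6027 0.0377] area 395.0 model 421.9375
red_mark top [0.6002 0.0367] area 466.0 model 563.0625
yellow_mark scene [ 0.5827 -0.0811] area 441.0 model 463.375
yellow_mark top [ 0.5797 -0.0821] area 488.0 model 567.1875
t 2.2 tcp [0.1134 0.4869 0.2313] yaw_y 76.9 w 0.0855 j [ 1.34  0.24  0.    1.34 -0.    1.57] tilt 0.0
slide cm [-42.02   4.14   8.13]
spin deg -3.110240998822235
```

Call:
arm_command([
  [-5,0.5,1],
  [-10,1,2],
  [-15,1.5,3],
  [-20,2,4],
  [-25,2.5,5],
], spin=[-1,-2,-3,-3.1,-3.1], jaw=8.5)

```text
clock: 2.82
eef_pos: [0.3642, 0.4544, 0.181]
tool_rot: [0.087, 0.996, 0.0, 0.0]
ft_force: [-0.1, 0.7, 1.0]
grip_width: 0.0853
grasp_force: 0.0
```

```bash
python3 go.py .532 .433 .09 80
```

```text
t 2.83 tcp [0.3642 0.4544 0.181 ] yaw_y 80.0 w 0.0853 j [0.9  0.43 0.14 1.28 0.   1.07] tilt 0.02
slide cm [-16.9    0.81   9.1 ]
spin deg -0.005257370287395702
```

Call:
arm_command([
  [-4.5,0.2,2],
  [-9,0.4,4],
  [-13.5,0.6,6],
  [-16.9,0.8,8],
  [-16.9,0.8,9],
], spin=[0,0,0,0,0])

```text
clock: 3.45
eef_pos: [0.5322, 0.4315, 0.0888]
tool_rot: [0.089, 0.996, -0.001, -0.001]
ft_force: [-0.3, -0.9, 0.3]
grip_width: 0.085
grasp_force: 0.0
```

Call:
arm_command([
  [0,0,3],
  [0,0,5.5],
  [0,0,7.2],
  [0,0,7.7],
  [0,0,7.7],
], spin=[0,0,0,0,0])

```text
clock: 4.08
eef_pos: [0.5303, 0.4335, 0.0148]
tool_rot: [0.087, 0.996, 0.0, 0.0]
ft_force: [-0.6, 0.2, 0.4]
grip_width: 0.0851
grasp_force: 0.0
```

```bash
python3 go.py .532 .433 .013 80; python3 -c "
from h import *
p=camera('scene'); q=p['pixels'][90:210,330:480]; cv2.imwrite('pics/g1.png',cv2.resize(q,None,fx=4,fy=4,interpolation=3)[:,:,::-1])"
```

```text
t 4.08 tcp [0.5303 0.4335 0.0148] yaw_y 80.0 w 0.0851 j [0.69 0.75 0.25 1.07 0.   0.86] tilt 0.03
slide cm [-0.18 -0.02  0.18]
spin deg 0.01471600454671318
```

View pics/g1.png

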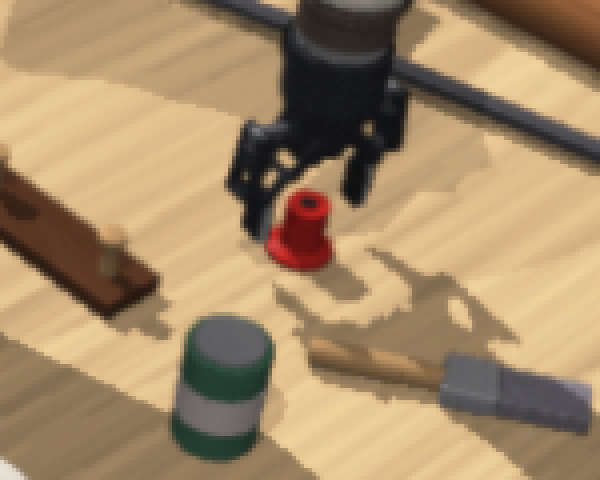

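The crop shows the stand at (305,230) between the finger tips at (262,240) and (357,203), which is well centred. Closing on it.

Call:
arm_command([
  [0,0,0],
  [0,0,0],
  [0,0,0],
  [0,0,0],
  [0,0,0],
], spin=[0,0,0,0,0], jaw=2.5)

```text
clock: 4.75
eef_pos: [0.5309, 0.4335, 0.0151]
tool_rot: [0.087, 0.996, 0.0, 0.001]
ft_force: [0.2, -0.4, 4.2]
grip_width: 0.0321
grasp_force: 60.1
```

Call:
arm_command([
  [0,0,0],
  [0,0,-2],
  [0,0,-6],
  [0,0,-10],
  [0,0,-12],
], spin=[0,0,0,0,0])

```text
clock: 5.38
eef_pos: [0.5308, 0.4335, 0.1362]
tool_rot: [0.087, 0.996, 0.001, 0.001]
ft_force: [0.1, 0.1, -1.4]
grip_width: 0.0324
grasp_force: 59.6
```

```bash
python3 go.py .6015 .037 .12 80
cat > e.py <<'E'
import sys; from fit import *
# fit held stand: z0 guess args: name x y z0
a=sys.argv; run([(a[1],(float(a[2]),float(a[3])),float(a[4]))])
E
python3 e.py red_stand .532 .433 .12
```

```text
t 5.38 tcp [0.5308 0.4335 0.1362] yaw_y 80.0 w 0.0324 j [0.68 0.66 0.41 1.32 0.   0.86] tilt 0.11
slide cm [-13.85 -37.82   1.58]
spin deg -0.009356270940998002
red_stand scene [0.5359 0.4379] area 228.0 model 304.4375
red_stand top [0.5482 0.4285] area 58.0 model 418.875
```

Call:
arm_command([
  [-1.5,-4,0],
  [-3,-9,0],
  [-5,-14,0],
  [-7,-19,0],
  [-9,-24,0],
], spin=[0,0,0,0,0])

```text
clock: 6.1
eef_pos: [0.5761, 0.1791, 0.132]
tool_rot: [0.087, 0.996, -0.001, -0.002]
ft_force: [-0.1, -0.4, 0.4]
grip_width: 0.0322
grasp_force: 59.8
```

Call:
arm_command([
  [-2,-5,0],
  [-3.5,-10,1],
  [-4.8,-13.8,3],
  [-4.8,-13.8,5],
  [-4.8,-13.8,5],
], spin=[0,0,0,0,0])

```text
clock: 6.72
eef_pos: [0.5975, 0.036, 0.0805]
tool_rot: [0.088, 0.996, -0.001, -0.004]
ft_force: [-0.5, 0.8, -1.3]
grip_width: 0.0324
grasp_force: 59.8
```

```bash
python3 go.py .6005 .037 .049 80
```

```text
t 6.72 tcp [0.5975 0.036  0.0805] yaw_y 79.9 w 0.0324 j [0.06 0.54 0.05 1.08 0.   0.24] tilt 0.46
slide cm [-0.3   0.16  3.14]
spin deg -0.08164900429268585
```

Call:
arm_command([
  [-0.2,0.1,1],
  [-0.3,0.1,2],
  [-0.3,0.1,2.5],
  [-0.3,0.1,2.5],
  [-0.3,0.1,2.5],
], spin=[0,0,0,0,0])

```text
clock: 7.35
eef_pos: [0.604, 0.0375, 0.0597]
tool_rot: [0.087, 0.996, 0.0, 0.0]
ft_force: [-0.4, 0.1, -0.8]
grip_width: 0.0325
grasp_force: 59.8
```

```bash
python3 go.py .6005 .037 .048 80;python3 -c "
from h import *
p=camera('scene'); q=p['pixels'][150:290,230:400]; cv2.imwrite('pics/g2.png',cv2.resize(q,None,fx=4,fy=4,interpolation=3)[:,:,::-1])"
```

```text
t 7.35 tcp [0.604  0.0375 0.0597] yaw_y 80.0 w 0.0325 j [ 0.06  0.56  0.03  1.03 -0.    0.24] tilt 0.04
slide cm [ 0.33 -0.11  1.17]
spin deg 0.005662542136633419
```

View pics/g2.png

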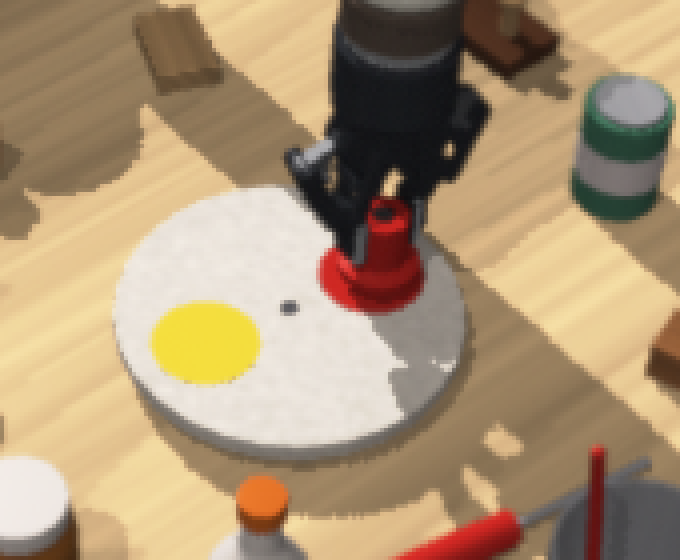

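Call:
arm_command([
  [0.3,-0.1,0.3],
  [0.3,-0.1,0.6],
  [0.3,-0.1,0.8],
  [0.3,-0.1,0.9],
  [0.3,-0.1,0.9],
], spin=[0,0,0,0,0])

```text
clock: 8.02
eef_pos: [0.6005, 0.0369, 0.0502]
tool_rot: [0.087, 0.996, -0.0, -0.0]
ft_force: [-0.1, 0.0, -1.2]
grip_width: 0.0322
grasp_force: 59.8
```

```bash
python3 go.py .6005 .037 .048 80;python3 -c "
from h import *
p=camera('scene'); q=p['pixels'][180:240,285:360]
X=[.6015,.037]
a=np.linspace(0,6.28,200)
im=cv2.resize(p['pixels'],None,fx=8,fy=8,interpolation=cv2.INTER_CUBIC)
# predictions using scene-cam mark estimate
for r,z,col in((.034,.032,(0,255,0)),(.026,.0345,(0,0,255)),(.0165,.079,(0,255,255))):
    for v in proj(p,np.c_[.6027+r*np.cos(a),.0377+r*np.sin(a),0*a+z]): cv2.circle(im,tuple(int(round(k)) for k in (v+.5)*8),1,col,-1)
cv2.imwrite('pics/g3.png',im[1440:1920,2280:2880,::-1])"
```

```text
t 8.03 tcp [0.6005 0.0369 0.0502] yaw_y 80.0 w 0.0322 j [0.06 0.57 0.01 1.01 0.   0.24] tilt 0.01
slide cm [0.01 0.01 0.22]
spin deg -0.014451950606627406
```

View pics/g3.png

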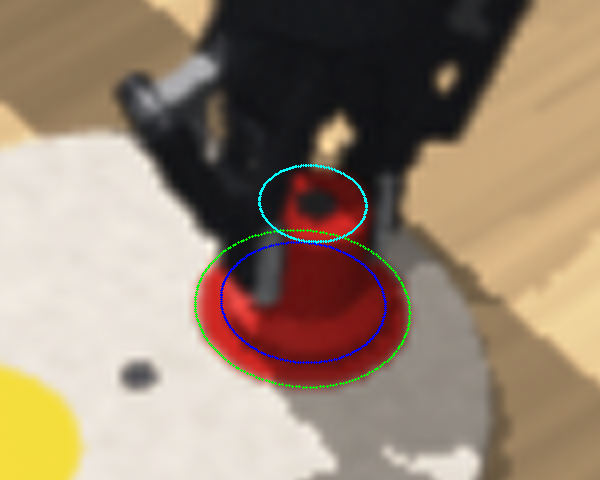

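The overlay shows the stand's dot at (317,204) against the predicted (313,203), about 1 mm off. Setting down and releasing.

Call:
arm_command([
  [0,-0.1,0.1],
  [0,-0.1,0.2],
  [0,-0.1,0.3],
  [0,-0.1,0.3],
  [0,-0.1,0.3],
], spin=[0,0,0,0,0])

```text
clock: 8.7
eef_pos: [0.6004, 0.0359, 0.0473]
tool_rot: [0.087, 0.996, -0.0, -0.0]
ft_force: [-0.3, -0.9, -0.3]
grip_width: 0.0326
grasp_force: 59.8
```

Call:
arm_command([
  [0,0,0],
  [0,0,0],
  [0,0,0],
  [0,0,0],
  [0,0,0],
], spin=[0,0,0,0,0], jaw=8.5)

```text
clock: 9.32
eef_pos: [0.6004, 0.0359, 0.0473]
tool_rot: [0.087, 0.996, 0.0, 0.0]
ft_force: [0.4, -0.0, 0.1]
grip_width: 0.0851
grasp_force: 0.0
```

Call:
arm_command([
  [0,0,-1],
  [0,0,-4],
  [0,0,-8],
  [0,0,-11],
  [0,0,-11],
], spin=[0,0,0,0,0])

```text
clock: 9.95
eef_pos: [0.6027, 0.036, 0.1614]
tool_rot: [0.087, 0.996, 0.001, 0.004]
ft_force: [0.2, -0.0, -0.1]
grip_width: 0.0851
grasp_force: 0.0
```

```bash
python3 go.py .4895 -.429 .16 80
cat > f.py <<'E'
from fit import *
P,o=run([("yellow_mark",(.581,-.0815),.032)])
for n,p in P.items():
    # black dot on the red stand top
    im=cv2.cvtColor(p["pixels"],cv2.COLOR_RGB2GRAY).astype(float); q=proj(p,[.6015,.037,.077])[0]
    x,y=q.round().astype(int); w=im[y-4:y+5,x-4:x+5]; wt=np.clip(np.median(w)-w-8,0,None); 
    g=np.mgrid[y-4:y+5,x-4:x+5]; c=[(g[1]*wt).sum()/wt.sum(),(g[0]*wt).sum()/wt.sum()]; print(n,q,c,'stand xy from dot',at_z(p,[c],.077))
E
python3 f.py
```

```text
t 9.95 tcp [0.6027 0.036  0.1614] yaw_y 80.0 w 0.0851 j [ 0.06  0.48  0.16  1.25 -0.    0.23] tilt 0.44
slide cm [ 3.070e+00 -4.776e+01  3.000e-02]
spin deg -0.008687442807357115
yellow_mark scene [ 0.5827 -0.081 ] area 440.0 model 462.6875
yellow_mark top [ 0.5797 -0.0822] area 489.0 model 567.8125
scene [322.9671 205.2899] [np.float64(324.1624758220503), np.float64(205.0)] stand xy from dot [[0.6026 0.04   0.077 ]]
top [255.02   180.6736] [np.float64(257.5245901639344), np.float64(181.7377049180328)] stand xy from dot [[0.5989 0.0308 0.077 ]]
```

Call:
arm_command([
  [0.3,-5,0],
  [0.6,-10,0],
  [1,-15,0],
  [1.3,-20,0],
  [1.6,-25,0],
], spin=[0,0,0,0,0])

```text
clock: 10.68
eef_pos: [0.5396, -0.2086, 0.1556]
tool_rot: [0.087, 0.996, 0.0, -0.002]
ft_force: [-0.1, 0.3, 0.8]
grip_width: 0.0848
grasp_force: 0.0
```

Call:
arm_command([
  [0.3,-5,0],
  [0.6,-10,0],
  [0.9,-15,0],
  [1.3,-20,1],
  [1.5,-22.7,3],
], spin=[0,0,0,0,0])

```text
clock: 11.3
eef_pos: [0.4856, -0.4309, 0.1259]
tool_rot: [0.089, 0.996, 0.0, -0.0]
ft_force: [-0.1, 0.1, -0.2]
grip_width: 0.0851
grasp_force: 0.0
```

```bash
python3 go.py .4895 -.429 .09 80; python3 f.py; python3 -c "
from h import *
p=camera('top'); q=p['pixels'][190:270,370:490]; cv2.imwrite('pics/g4.png',cv2.resize(q,None,fx=5,fy=5,interpolation=3)[:,:,::-1])"
```

```text
t 11.3 tcp [ 0.4856 -0.4309  0.1259] yaw_y 79.8 w 0.0851 j [-0.73  0.59  0.27  1.24 -0.   -0.55] tilt 0.04
slide cm [-0.35  0.25  3.59]
spin deg -0.15684627118882588
yellow_mark scene [ 0.5828 -0.0809] area 440.0 model 462.6875
yellow_mark top [ 0.5797 -0.0819] area 495.0 model 566.5625
scene [322.9671 205.2899] [np.float64(323.50921273031827), np.float64(206.1356783919598)] stand xy from dot [[0.6045 0.0361 0.077 ]]
top [255.02   180.6736] [np.float64(255.8609865470852), np.float64(180.9372197309417)] stand xy from dot [[0.6009 0.0349 0.077 ]]
```

View pics/g4.png

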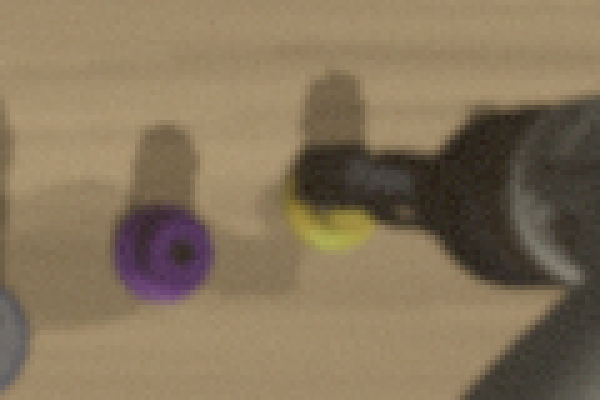

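The crop shows the yellow stand at (335,215) under the gripper and the purple one at (165,255). The neighbours are close to the finger line, so I'll turn by 45° and open less.

Call:
arm_command([
  [-0.1,0.1,0],
  [-0.2,0.2,0.5],
  [-0.3,0.2,1],
  [-0.3,0.2,1.5],
  [-0.3,0.2,1.8],
], spin=[9,18,27,36,45], jaw=6.8)

```text
clock: 12.08
eef_pos: [0.4907, -0.4252, 0.1089]
tool_rot: [0.463, 0.886, 0.0, -0.001]
ft_force: [0.0, 1.1, -0.3]
grip_width: 0.0679
grasp_force: 0.0
```

Call:
arm_command([
  [0,0,0],
  [0,0,1],
  [0,0,2],
  [0,0,2.5],
  [0,0,2.5],
], spin=[0,0,0,0,0])

```text
clock: 12.7
eef_pos: [0.4898, -0.4266, 0.0833]
tool_rot: [0.462, 0.887, 0.0, -0.001]
ft_force: [0.2, -0.0, -0.0]
grip_width: 0.068
grasp_force: 0.0
```

```bash
python3 go.py .4885 -.429 .0145 35
```

```text
t 12.7 tcp [ 0.4898 -0.4266  0.0833] yaw_y 35.0 w 0.068 j [-0.72  0.63  0.21  1.15  0.    0.24] tilt 0.1
slide cm [-0.13 -0.24  6.88]
spin deg 0.004362890617400694
```

Call:
arm_command([
  [-0.1,-0.2,2],
  [-0.1,-0.2,4],
  [-0.1,-0.2,5.5],
  [-0.1,-0.2,6.7],
  [-0.1,-0.2,6.8],
], spin=[0,0,0,0,0])

```text
clock: 13.32
eef_pos: [0.4887, -0.4285, 0.0153]
tool_rot: [0.462, 0.887, 0.0, -0.001]
ft_force: [-0.5, -0.2, -0.4]
grip_width: 0.068
grasp_force: 0.0
```

Call:
arm_command([
  [0,0,0],
  [0,0,0],
  [0,0,0],
  [0,0,0],
  [0,0,0],
], spin=[0,0,0,0,0], jaw=2.5)

```text
clock: 13.95
eef_pos: [0.4899, -0.4296, 0.0175]
tool_rot: [0.462, 0.887, -0.0, 0.001]
ft_force: [0.6, 0.1, 5.0]
grip_width: 0.032
grasp_force: 60.0
```

```bash
python3 go.py .4885 -.429 .0145 35
```

```text
t 13.95 tcp [ 0.4899 -0.4296  0.0175] yaw_y 35.0 w 0.032 j [-0.72  0.69  0.13  1.01 -0.    0.24] tilt 0.13
slide cm [ 0.13 -0.08  0.3 ]
spin deg -0.008607289322526412
```

Call:
arm_command([
  [0,0,0],
  [0,0,-2],
  [0,0,-6],
  [0,0,-10],
  [0,0,-12],
], spin=[0,0,0,0,0])

```text
clock: 14.58
eef_pos: [0.4898, -0.4295, 0.1386]
tool_rot: [0.462, 0.887, -0.0, 0.001]
ft_force: [0.2, 0.4, -0.9]
grip_width: 0.0321
grasp_force: 59.8
```

```bash
python3 go.py .579 -.081 .13 80
```

```text
t 14.57 tcp [ 0.4898 -0.4295  0.1386] yaw_y 35.0 w 0.0321 j [-0.72  0.59  0.29  1.27  0.    0.24] tilt 0.16
slide cm [23.44 27.29  0.81]
spin deg -45.00789002100868
```

Call:
arm_command([
  [3,3.5,0],
  [6,7,0],
  [9,10.5,0],
  [12,14,0],
  [15,17.5,0],
], spin=[-9,-18,-27,-36,-45])

```text
clock: 15.2
eef_pos: [0.5463, -0.2041, 0.1357]
tool_rot: [0.085, 0.996, 0.0, -0.001]
ft_force: [0.6, 0.3, -0.3]
grip_width: 0.0317
grasp_force: 59.8
```

```bash
python3 go.py .579 -.081 .08 80
```

```text
t 15.2 tcp [ 0.5463 -0.2041  0.1357] yaw_y 80.3 w 0.0317 j [-0.36  0.46  0.07  1.18  0.   -0.19] tilt 0.07
slide cm [-1.15 12.69  5.57]
spin deg 0.2806173392353912
```

Call:
arm_command([
  [-0.4,4,0],
  [-0.9,9,1],
  [-1.1,12.6,2],
  [-1.1,12.7,4],
  [-1.1,12.7,5],
], spin=[0,0,0,0,0])

```text
clock: 15.82
eef_pos: [0.5783, -0.0817, 0.0846]
tool_rot: [0.087, 0.996, 0.0, -0.002]
ft_force: [-0.6, -0.5, -0.5]
grip_width: 0.0322
grasp_force: 59.8
```

Call:
arm_command([
  [0,0,0.5],
  [0,0,1],
  [0,0,1.5],
  [0,0,2],
  [0,0,2],
], spin=[0,0,0,0,0])

```text
clock: 16.45
eef_pos: [0.5791, -0.0827, 0.0659]
tool_rot: [0.087, 0.996, 0.0, -0.0]
ft_force: [-1.0, 0.4, -1.2]
grip_width: 0.0324
grasp_force: 59.8
```

```bash
python3 go.py .579 -.081 .0505 80
```

```text
t 16.45 tcp [ 0.5791 -0.0827  0.0659] yaw_y 80.0 w 0.0324 j [-0.14  0.52 -0.02  1.02  0.    0.03] tilt 0.05
slide cm [0.04 0.16 1.54]
spin deg -0.021900009699734824
```

Call:
arm_command([
  [0,0.1,0.5],
  [0,0.15,1],
  [0,0.15,1.3],
  [0,0.15,1.3],
  [0,0.15,1.3],
], spin=[0,0,0,0,0])

```text
clock: 17.08
eef_pos: [0.5798, -0.0811, 0.0534]
tool_rot: [0.087, 0.996, -0.0, 0.0]
ft_force: [-0.3, 0.6, -0.5]
grip_width: 0.0321
grasp_force: 59.8
```

```bash
python3 go.py .579 -.081 .0495 80;python3 -c "
from h import *
p=camera('scene')
a=np.linspace(0,6.28,200)
im=cv2.resize(p['pixels'],None,fx=8,fy=8,interpolation=cv2.INTER_CUBIC)
for r,z,col in((.034,.032,(0,255,0)),(.026,.0345,(0,0,255)),(.0165,.079,(0,255,255))):
    for v in proj(p,np.c_[.5828+r*np.cos(a),-.081+r*np.sin(a),0*a+z]): cv2.circle(im,tuple(int(round(k)) for k in (v+.5)*8),1,col,-1)
cv2.imwrite('pics/g5.png',im[1600:2080,1960:2560,::-1])"
```

```text
t 17.07 tcp [ 0.5798 -0.0811  0.0534] yaw_y 80.0 w 0.0321 j [-0.14  0.54 -0.04  1.   -0.    0.04] tilt 0.01
slide cm [ 0.08 -0.01  0.39]
spin deg -0.0071800996773419
```

View pics/g5.png

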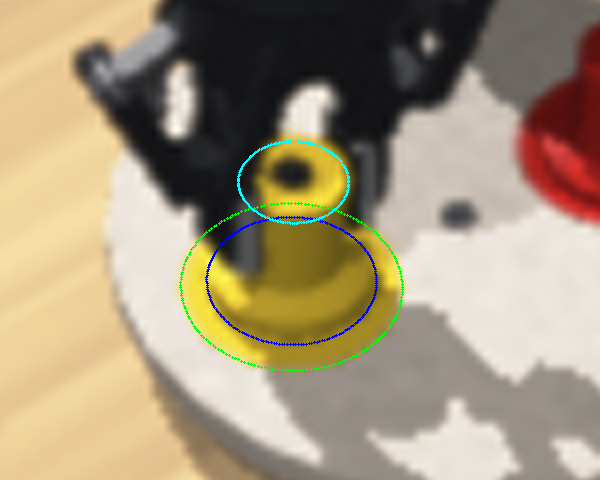

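The dot is at (292,172) against the predicted (293,182). About half of that is the remaining height, so I'll nudge 1.5 mm toward +x and set down.

Call:
arm_command([
  [-0.1,0,0.1],
  [-0.15,0,0.2],
  [-0.15,0,0.3],
  [-0.15,0,0.4],
  [-0.15,0,0.4],
], spin=[0,0,0,0,0])

```text
clock: 17.75
eef_pos: [0.5814, -0.0814, 0.0496]
tool_rot: [0.087, 0.996, -0.0, 0.0]
ft_force: [-0.5, -0.5, 0.6]
grip_width: 0.0322
grasp_force: 60.0
```

Call:
arm_command([
  [0,0,0],
  [0,0,0],
  [0,0,0],
  [0,0,0],
  [0,0,0],
], spin=[0,0,0,0,0], jaw=8.5)

```text
clock: 18.38
eef_pos: [0.5812, -0.0814, 0.0493]
tool_rot: [0.087, 0.996, 0.0, -0.0]
ft_force: [-0.2, 0.4, -0.2]
grip_width: 0.0852
grasp_force: 0.0
```

Call:
arm_command([
  [0,0,-1],
  [0,0,-4],
  [0,0,-8],
  [0,0,-11],
  [0,0,-12],
], spin=[0,0,0,0,0])

```text
clock: 19.0
eef_pos: [0.5827, -0.0816, 0.1724]
tool_rot: [0.087, 0.996, -0.0, 0.003]
ft_force: [0.6, 0.5, -1.0]
grip_width: 0.0851
grasp_force: 0.0
```

```bash
python3 go.py .409 .289 .16 90
```

```text
t 19.0 tcp [ 0.5827 -0.0816  0.1724] yaw_y 80.0 w 0.0851 j [-0.14  0.44  0.14  1.26 -0.    0.04] tilt 0.3
slide cm [23.55 33.47  1.12]
spin deg -10.010156716541928
```

Call:
arm_command([
  [2.5,4,0],
  [5.5,8,0],
  [8.5,12,0],
  [11.5,16,0],
  [13,19,0],
], spin=[-2,-4,-6,-8,-10])

```text
clock: 19.62
eef_pos: [0.4842, 0.1298, 0.1686]
tool_rot: [-0.001, 1.0, -0.0, -0.001]
ft_force: [0.4, -0.6, 0.9]
grip_width: 0.0848
grasp_force: 0.0
```

```bash
python3 go.py .409 .289 .12 90; sed -i 's/run(\[.*/run([("yellow_mark",(.581,-.0815),.032)])/' f.py
cat > f2.py <<'E'
from fit import *
P={n:camera(n) for n in("scene","top")}
def dot(p,g,z):
    im=cv2.cvtColor(p["pixels"],cv2.COLOR_RGB2GRAY).astype(float); q=proj(p,[*g,z])[0]
    x,y=q.round().astype(int); w=im[y-4:y+5,x-4:x+5]; wt=np.clip(np.median(w)-w-8,0,None)
    g=np.mgrid[y-4:y+5,x-4:x+5]; c=[(g[1]*wt).sum()/wt.sum(),(g[0]*wt).sum()/wt.sum()]; return c
for nm,g in(("red",(.6015,.037)),("yel",(.581,-.0815))):
    cs=[dot(p,g,.077) for p in P.values()]
    print(nm,[at_z(p,[c],.077)[0] for p,c in zip(P.values(),cs)],'tri',tri(list(P.values()),cs))
    run([(nm.replace('yel','yellow')+"_mark",g,.032)],P)
E
python3 f2.py
python3 - <<'E'
from fit import *
# board outline from colour in both cams
for n in("scene","top"):
    p=camera(n); h=hsv(p); c=cloud(p)
    near=(abs(c[...,0]-.411)<.12)&(abs(c[...,1]-.289)<.05)
    m=near&(h[...,2]<110)&(c[...,2]>.009)&(c[...,2]<.025); l=blob(m,proj(p,[.411,.289,.016])[0])
    r=cv2.minAreaRect(c[l][:,:2].astype(np.float32)*1000); print(n,r,np.median(c[l][:,2]))
E
```

```text
t 19.62 tcp [0.4842 0.1298 0.1686] yaw_y 90.1 w 0.0848 j [ 0.26  0.28 -0.11  1.18  0.    0.26] tilt 0.12
slide cm [ 7.47 15.94  4.87]
spin deg 0.13152582205160002
red [array([0.6035, 0.0397, 0.077 ]), array([0.6005, 0.0371, 0.077 ])] tri [0.6019 0.0387 0.0761]
red_mark scene [0.5975 0.0427] area 473.0 model 416.875
red_mark top [0.5997 0.0361] area 450.0 model 563.6875
yel [array([ 0.5832, -0.0809,  0.077 ]), array([ 0.5795, -0.082 ,  0.077 ])] tri [ 0.5807 -0.0808  0.0747]
yellow_mark scene [ 0.5775 -0.0766] area 521.0 model 459.0
yellow_mark top [ 0.5794 -0.082 ] area 476.0 model 568.25
scene ((416.618408203125, 285.5045471191406), (180.6881561279297, 57.856170654296875), 0.6437519788742065) 0.016328608312776716Traceback (most recent call last):
  File "<stdin>", line 6, in <module>
  File "fit.py", line 19, in blob
    k=[i for i in range(1,n) if st[i,4]>15]; i=min(k,key=lambda i:np.hypot(*(c[i]-seed))); return l==i
                                               ~~~^^^^^^^^^^^^^^^^^^^^^^^^^^^^^^^^^^^^^^^
ValueError: min() iterable argument is empty
```

Call:
arm_command([
  [1.9,4,0],
  [3.8,8,1],
  [5.7,12,3],
  [7.5,15.9,5],
  [7.5,15.9,7],
], spin=[0,0,0,0,0])

```text
clock: 20.45
eef_pos: [0.4109, 0.2886, 0.0984]
tool_rot: [-0.001, 1.0, 0.0, 0.0]
ft_force: [0.3, -0.7, -0.4]
grip_width: 0.085
grasp_force: 0.0
```

Call:
arm_command([
  [0,0,1],
  [0,0,2],
  [0,0,3],
  [0,0,4],
  [0,0,4],
], spin=[0,0,0,0,0])

```text
clock: 21.08
eef_pos: [0.4108, 0.2868, 0.0585]
tool_rot: [0.0, 1.0, -0.0, -0.001]
ft_force: [0.1, 0.5, 0.7]
grip_width: 0.085
grasp_force: 0.0
```

```bash
python3 go.py .409 .288 .002 90;python3 -c "
from h import *
p=camera('scene'); q=p['pixels'][80:200,280:430]; cv2.imwrite('pics/g6.png',cv2.resize(q,None,fx=4,fy=4,interpolation=3)[:,:,::-1])"
```

```text
t 21.07 tcp [0.4108 0.2868 0.0585] yaw_y 90.0 w 0.085 j [ 0.61  0.39 -0.27  0.91 -0.    0.61] tilt 0.09
slide cm [0.17 0.13 5.65]
spin deg -0.036302430905493566
```

View pics/g6.png

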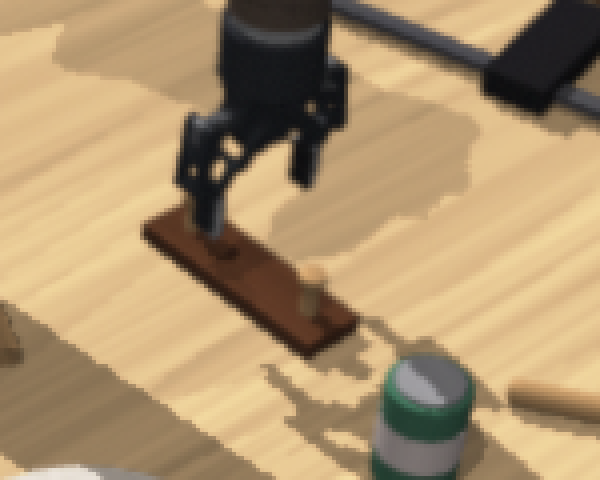

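The board runs from (143,232) to (357,320) in the crop, with the fingers straddling it at (210,230) and (305,185) near its centre. Going down.

Call:
arm_command([
  [0.1,0.1,2],
  [0.1,0.1,3.5],
  [0.1,0.1,4.8],
  [0.1,0.1,5.4],
  [0.1,0.1,5.5],
], spin=[0,0,0,0,0])

```text
clock: 21.75
eef_pos: [0.4101, 0.2882, 0.0039]
tool_rot: [0.0, 1.0, -0.0, -0.0]
ft_force: [-0.5, 0.0, 0.1]
grip_width: 0.0851
grasp_force: 0.0
```

Call:
arm_command([
  [0,0,0],
  [0,0,0],
  [0,0,0],
  [0,0,0],
  [0,0,0],
], spin=[0,0,0,0,0], jaw=4.5)

```text
clock: 22.38
eef_pos: [0.4109, 0.2887, 0.0053]
tool_rot: [0.0, 1.0, 0.0, 0.001]
ft_force: [-1.3, -1.1, 5.5]
grip_width: 0.053
grasp_force: 63.5
```

```bash
python3 go.py .409 .288 .002 90
```

```text
t 22.38 tcp [0.4109 0.2887 0.0053] yaw_y 90.0 w 0.053 j [ 0.61  0.46 -0.33  0.78 -0.    0.61] tilt 0.1
slide cm [ 0.19 -0.07  0.33]
spin deg -0.010315714868980308
```

Call:
arm_command([
  [0,0,-0.5],
  [0,0,-2],
  [0,0,-5],
  [0,0,-9],
  [0,0,-13],
], spin=[0,0,0,0,0])

```text
clock: 23.0
eef_pos: [0.4099, 0.2882, 0.1361]
tool_rot: [0.0, 1.0, -0.0, -0.0]
ft_force: [-0.1, -0.1, -2.5]
grip_width: 0.0528
grasp_force: 63.5
```

```bash
python3 go.py .59 -.0215 .15 170.2;python3 -c "
from h import *
for n,s in(('scene',(slice(60,180),slice(280,430))),('top',(slice(200,320),slice(85,235)))):
    p=camera(n); q=p['pixels'][s]; cv2.imwrite('pics/h_%s.png'%n,cv2.resize(q,None,fx=2.6,fy=2.6,interpolation=3)[:,:,::-1])
import cv2
cv2.imwrite('pics/g7.png',np.hstack([cv2.imread('pics/h_scene.png'),cv2.imread('pics/h_top.png')]))"
```

```text
t 23.0 tcp [0.4099 0.2882 0.1361] yaw_y 90.0 w 0.0528 j [ 0.61  0.31 -0.16  1.1   0.    0.61] tilt 0.01
slide cm [-18.01 -30.97  -1.39]
spin deg -80.20588572344113
```

View pics/g7.png

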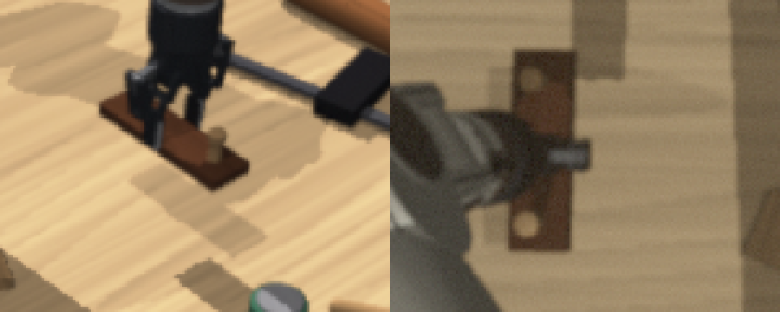

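```bash
cat > pg.py <<'E'
import sys; from fit import *
# pegs of the held/laid board: args cx cy zunder
cx,cy,zu=map(float,sys.argv[1:4]); out=[]
for n in("scene","top"):
    p=camera(n); c=cloud(p); h=hsv(p)
    m=(np.hypot(c[...,0]-cx,c[...,1]-cy)<.09)&(c[...,2]>zu+.03)&(c[...,2]<zu+.06)&(h[...,2]>75)&(h[...,1]>50)&(h[...,0]<22)
    k,l,st,ce=cv2.connectedComponentsWithStats(m.astype(np.uint8),connectivity=4)
    for i in range(1,k):
        if st[i,4]>12: print(n,ce[i].round(1),st[i,4],'cloud',c[l==i].mean(0).round(4),'at_z',at_z(p,[ce[i]],zu+.043)[0].round(4))
E
python3 pg.py .412 .288 .131
```

```text
scene [364.2 112. ] 62 cloud [0.4806 0.2869 0.1796] at_z [0.4755 0.293  0.174 ]
top [139.6 230.2] 70 cloud [0.4734 0.2878 0.1831] at_z [0.4735 0.2906 0.174 ]
top [138. 286.] 68 cloud [0.3487 0.2878 0.1827] at_z [0.3479 0.2905 0.174 ]
```

Call:
arm_command([
  [-2,-3,0],
  [-4,-6,0],
  [-6,-10,0],
  [-8,-14,0],
  [-10,-18,0],
], spin=[-8,-16,-24,-32,-40])

```text
clock: 23.82
eef_pos: [0.5092, 0.1068, 0.1324]
tool_rot: [-0.344, 0.939, 0.0, -0.002]
ft_force: [0.8, 0.7, -2.0]
grip_width: 0.0529
grasp_force: 63.5
```

```bash
python3 go.py .59 -.0215 .135 170.2
```

```text
t 23.82 tcp [0.5092 0.1068 0.1324] yaw_y 130.3 w 0.0529 j [ 0.21  0.35 -0.11  1.11  0.   -0.5 ] tilt 0.22
slide cm [  2.13 -15.01  -0.28]
spin deg -39.93432237316421
```

Call:
arm_command([
  [0.4,-3,0],
  [0.8,-6,0],
  [1.3,-9,0],
  [1.7,-12,0],
  [2.1,-15,0],
], spin=[-8,-16,-24,-32,-39.9])

```text
clock: 24.45
eef_pos: [0.5894, -0.0209, 0.132]
tool_rot: [-0.644, 0.765, 0.002, -0.002]
ft_force: [-0.3, 0.7, -1.5]
grip_width: 0.0533
grasp_force: 63.6
```

Call:
arm_command([
  [0,0,0],
  [0,0,1],
  [0,0,2],
  [0,0,3],
  [0,0,3],
], spin=[0,0,0,0,0])

```text
clock: 25.08
eef_pos: [0.5893, -0.0195, 0.1029]
tool_rot: [-0.642, 0.766, 0.001, -0.001]
ft_force: [-0.4, 0.2, -1.2]
grip_width: 0.0529
grasp_force: 63.6
```

```bash
python3 go.py .59 -.0215 .0825 170.2; python3 pg.py .592 -.022 .097
```

```text
t 25.07 tcp [ 0.5893 -0.0195  0.1029] yaw_y 169.9 w 0.0529 j [-0.03  0.5   0.04  1.12 -0.   -1.43] tilt 0.17
slide cm [ 0.18 -0.11  2.04]
spin deg -0.26990240367817364
scene [327.  185.2] 61 cloud [0.6048 0.0408 0.1458] at_z [0.6006 0.0452 0.14  ]
scene [281.2 203.4] 74 cloud [ 0.5832 -0.0822  0.1442] at_z [ 0.5801 -0.0795  0.14  ]
top [303.8 188. ] 64 cloud [ 0.5769 -0.081   0.1486] at_z [ 0.5779 -0.0813  0.14  ]
```

Call:
arm_command([
  [0.1,-0.1,0.5],
  [0.2,-0.15,1],
  [0.2,-0.15,1.5],
  [0.2,-0.15,1.8],
  [0.2,-0.15,1.8],
], spin=[-0.3,-0.3,-0.3,-0.3,-0.3])

```text
clock: 25.8
eef_pos: [0.5913, -0.0223, 0.0859]
tool_rot: [-0.644, 0.765, 0.0, -0.0]
ft_force: [0.7, -0.2, -2.1]
grip_width: 0.0526
grasp_force: 63.6
```

```bash
python3 go.py .59 -.0215 .082 170.2; python3 pg.py .592 -.022 .079;python3 -c "
from h import *
p=camera('scene'); q=p['pixels'][150:270,230:380]; cv2.imwrite('pics/g8.png',cv2.resize(q,None,fx=5,fy=5,interpolation=3)[:,:,::-1])"
```

```text
t 25.8 tcp [ 0.5913 -0.0223  0.0859] yaw_y 170.2 w 0.0526 j [-0.04  0.52  0.02  1.08  0.   -1.44] tilt 0.05
slide cm [-0.06  0.14  0.39]
spin deg -0.011382500600859657
scene [326.1 191.3] 64 cloud [0.6062 0.0381 0.1281] at_z [0.6018 0.0427 0.122 ]
scene [280.8 209.4] 74 cloud [ 0.5853 -0.0848  0.1276] at_z [ 0.5811 -0.0814  0.122 ]
top [304.7 188.1] 63 cloud [ 0.5786 -0.0836  0.1317] at_z [ 0.5797 -0.0839  0.122 ]
```

View pics/g8.png

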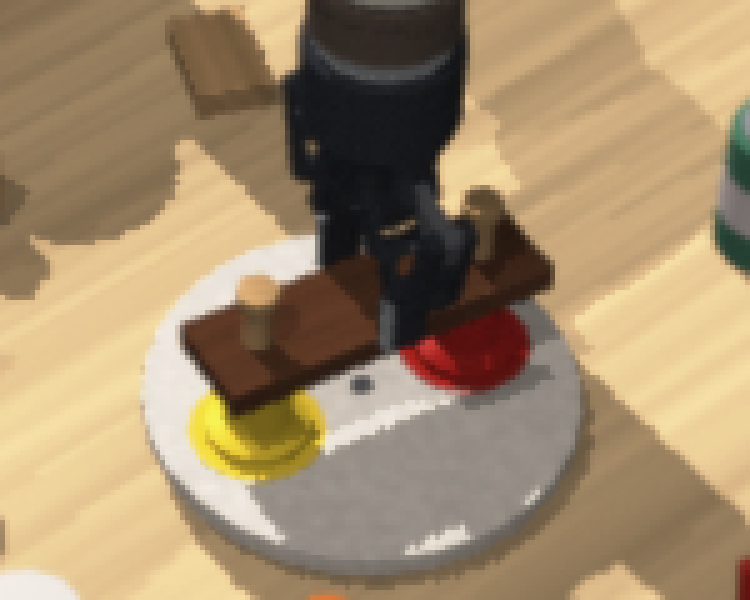

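The crop shows the board above the two stands with pegs at (258,290) and (485,210), centred and in line. Lowering and releasing.

Call:
arm_command([
  [0,0,0.1],
  [0,0,0.2],
  [0,0,0.3],
  [0,0,0.4],
  [0,0,0.4],
], spin=[0,0,0,0,0])

```text
clock: 26.58
eef_pos: [0.5917, -0.0223, 0.0824]
tool_rot: [-0.644, 0.765, -0.0, 0.0]
ft_force: [0.3, 0.4, -0.7]
grip_width: 0.0527
grasp_force: 63.7
```

Call:
arm_command([
  [0,0,0],
  [0,0,0],
  [0,0,0],
  [0,0,0],
  [0,0,0],
], spin=[0,0,0,0,0], jaw=8.5)

```text
clock: 27.2
eef_pos: [0.5917, -0.0223, 0.0823]
tool_rot: [-0.644, 0.765, -0.0, 0.0]
ft_force: [-0.8, -0.1, 0.1]
grip_width: 0.085
grasp_force: 0.0
```

Call:
arm_command([
  [0,0,-1],
  [0,0,-4],
  [0,0,-8],
  [0,0,-11],
  [0,0,-12],
], spin=[0,0,0,0,0])

```text
clock: 27.82
eef_pos: [0.593, -0.0224, 0.2054]
tool_rot: [-0.644, 0.765, -0.002, 0.002]
ft_force: [0.7, -0.0, 0.5]
grip_width: 0.0851
grasp_force: 0.0
```

```bash
python3 go.py .624 .2385 .16 170.2
```

```text
t 27.82 tcp [ 0.593  -0.0224  0.2054] yaw_y 170.2 w 0.0851 j [-0.04  0.43  0.21  1.34 -0.   -1.44] tilt 0.3
slide cm [-26.23   1.42   4.55]
spin deg -0.0105894829979718
```

Call:
arm_command([
  [-5,0.3,0],
  [-10.5,0.6,0],
  [-16,0.9,0],
  [-21,1.2,1],
  [-26,1.4,4],
], spin=[0,0,0,0,0])

```text
clock: 28.45
eef_pos: [0.6231, 0.2383, 0.1631]
tool_rot: [-0.644, 0.765, -0.001, 0.002]
ft_force: [0.7, -0.6, -0.6]
grip_width: 0.0849
grasp_force: 0.0
```

Call:
arm_command([
  [0,0,0],
  [0,0,1],
  [0,0,2.5],
  [0,0,4],
  [0,0,4],
], spin=[0,0,0,0,0])

```text
clock: 29.08
eef_pos: [0.621, 0.2348, 0.1203]
tool_rot: [-0.644, 0.765, 0.001, -0.002]
ft_force: [0.9, -0.0, -0.2]
grip_width: 0.0851
grasp_force: 0.0
```

```bash
python3 go.py .624 .2385 .04 170.2; python3 pg.py .592 -.022 .077;python3 -c "
from fit import *
run(['jar','can'])
p=camera('scene'); q=p['pixels'][90:270,230:430]; cv2.imwrite('pics/g9.png',cv2.resize(q,None,fx=3,fy=3,interpolation=3)[:,:,::-1])"
```

```text
t 29.07 tcp [0.621  0.2348 0.1203] yaw_y 170.1 w 0.0851 j [ 0.36  0.63  0.32  1.26  0.   -1.04] tilt 0.22
slide cm [-0.43 -0.26  8.03]
spin deg -0.08871636875423405
scene [325.8 193. ] 73 cloud [0.6067 0.0373 0.1234] at_z [0.6042 0.0398 0.12  ]
scene [281.  210.5] 76 cloud [ 0.5857 -0.0845  0.1239] at_z [ 0.5828 -0.0821  0.12  ]
top [252.9 178.8] 64 cloud [0.5995 0.0384 0.1276] at_z [0.6005 0.039  0.12  ]
top [304.6 188.3] 62 cloud [ 0.5785 -0.0835  0.1276] at_z [ 0.5793 -0.0838  0.12  ]
jar scene [ 0.6484 -0.2667] area 1066.0 model 1140.5625
jar top [ 0.6427 -0.2646] area 619.0 model 698.5625
can scene [ 0.4231 -0.224 ] area 899.0 model 969.1875
can top [ 0.4191 -0.2254] area 623.0 model 661.375
```

View pics/g9.png

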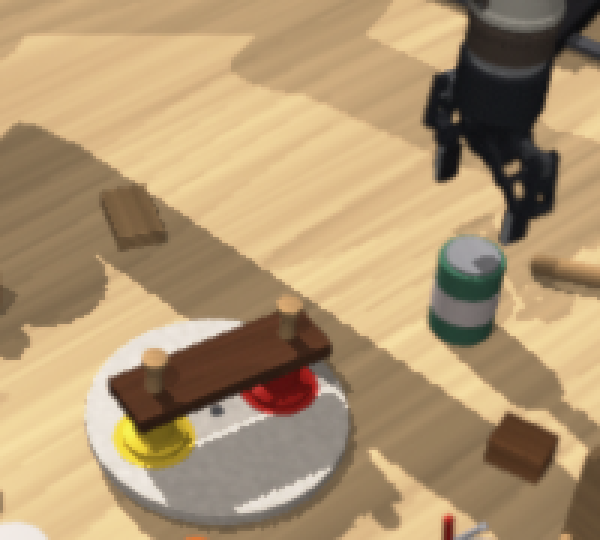

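The board lies on both stands with its pegs at (153,370) and (290,315), centred. The tin stands at (467,290) below the fingers. Descending on it.

Call:
arm_command([
  [-0.3,-0.2,0.5],
  [-0.4,-0.25,1.5],
  [-0.4,-0.25,2.5],
  [-0.4,-0.25,3],
  [-0.4,-0.25,3],
], spin=[0,0,0,0,0])

```text
clock: 29.95
eef_pos: [0.6247, 0.2396, 0.0913]
tool_rot: [-0.644, 0.765, 0.0, -0.001]
ft_force: [-0.4, 0.6, 0.1]
grip_width: 0.085
grasp_force: 0.0
```

```bash
python3 go.py .624 .2385 .04 170.2
```

```text
t 29.95 tcp [0.6247 0.2396 0.0913] yaw_y 170.2 w 0.085 j [ 0.37  0.66  0.29  1.2  -0.   -1.03] tilt 0.1
slide cm [0.11 0.04 5.13]
spin deg -0.009866213649416977
```

Call:
arm_command([
  [0.1,0,1.5],
  [0.1,0,3],
  [0.1,0,4.5],
  [0.1,0,5.1],
  [0.1,0,5.1],
], spin=[0,0,0,0,0])

```text
clock: 30.58
eef_pos: [0.6246, 0.2386, 0.0403]
tool_rot: [-0.644, 0.765, 0.0, -0.001]
ft_force: [0.3, 0.3, 0.6]
grip_width: 0.0851
grasp_force: 0.0
```

Call:
arm_command([
  [0,0,0],
  [0,0,0],
  [0,0,0],
  [0,0,0],
  [0,0,0],
], spin=[0,0,0,0,0], jaw=5)

```text
clock: 31.2
eef_pos: [0.626, 0.2391, 0.0424]
tool_rot: [-0.644, 0.765, -0.0, 0.001]
ft_force: [1.0, 0.7, 6.1]
grip_width: 0.0587
grasp_force: 65.2
```

```bash
python3 go.py .624 .2385 .04 170.2
```

```text
t 31.2 tcp [0.626  0.2391 0.0424] yaw_y 170.2 w 0.0587 j [ 0.36  0.7   0.23  1.1   0.   -1.03] tilt 0.13
slide cm [0.1  0.18 0.24]
spin deg -0.009611416836406761
```

Call:
arm_command([
  [0,0,-1],
  [0,0,-4],
  [0,0,-9],
  [0,0,-14],
  [0,0,-17],
], spin=[0,0,0,0,0])

```text
clock: 31.82
eef_pos: [0.6253, 0.2389, 0.214]
tool_rot: [-0.644, 0.765, -0.0, 0.001]
ft_force: [0.2, 0.4, -2.1]
grip_width: 0.0585
grasp_force: 65.0
```

```bash
python3 go.py .5312 -.245 .21 169.6; python3 -c "
from fit import *
for n in('scene','top'):
    p=camera(n); z=.165; m=blob(high(p,(.625,.24),.05,z+.0)&(cloud(p)[...,2]<z+.09),proj(p,[.625,.24,z+.045])[0]); print(n,m.sum())"
```

```text
t 31.82 tcp [0.6253 0.2389 0.214 ] yaw_y 170.2 w 0.0585 j [ 0.36  0.6   0.5   1.47  0.   -1.03] tilt 0.1
slide cm [49.29  1.03  0.35]
spin deg 0.5926800212867533
scene 722
top 262
```

Call:
arm_command([
  [4.5,0,0],
  [9.5,0.2,0],
  [14.5,0.3,0],
  [19.5,0.4,0],
  [24.5,0.5,0],
], spin=[0.2,0.4,0.6,0.6,0.6])

```text
clock: 32.55
eef_pos: [0.5764, -0.0032, 0.2085]
tool_rot: [-0.64, 0.768, 0.002, -0.002]
ft_force: [1.0, -1.5, -1.7]
grip_width: 0.0587
grasp_force: 65.2
```

Call:
arm_command([
  [5,0,0],
  [10,0,0],
  [15,0,0],
  [20,0.1,0],
  [24,0.2,2],
], spin=[0,0,0,0,0])

```text
clock: 33.17
eef_pos: [0.5323, -0.2393, 0.1901]
tool_rot: [-0.64, 0.769, 0.0, -0.0]
ft_force: [0.6, 0.2, -2.4]
grip_width: 0.0586
grasp_force: 65.2
```

```bash
python3 go.py .5333 -.2452 .06 169.6
```

```text
t 33.17 tcp [ 0.5323 -0.2393  0.1901] yaw_y 169.5 w 0.0586 j [-0.42  0.43  0.16  1.31 -0.   -1.81] tilt 0.02
slide cm [ 0.56 -0.21 13.01]
spin deg -0.06998338099745638
```

Call:
arm_command([
  [0.3,-0.1,2],
  [0.5,-0.2,5],
  [0.5,-0.2,8],
  [0.5,-0.2,11],
  [0.5,-0.2,12.8],
], spin=[0,0,0,0,0])

```text
clock: 33.8
eef_pos: [0.531, -0.2413, 0.0588]
tool_rot: [-0.64, 0.768, 0.003, -0.002]
ft_force: [-0.3, -0.4, -2.5]
grip_width: 0.0588
grasp_force: 65.2
```

Call:
arm_command([
  [0,0,0],
  [0,0,0.3],
  [0,0,0.7],
  [0,0,1],
  [0,0,1],
], spin=[0,0,0,0,0])

```text
clock: 34.42
eef_pos: [0.5341, -0.2427, 0.0533]
tool_rot: [-0.64, 0.768, 0.0, -0.0]
ft_force: [0.3, 0.5, -2.7]
grip_width: 0.0589
grasp_force: 65.1
```

```bash
python3 go.py .5333 -.2452 .043 169.6
```

```text
t 34.42 tcp [ 0.5341 -0.2427  0.0533] yaw_y 169.6 w 0.0589 j [-0.43  0.54 -0.03  1.    0.   -1.82] tilt 0.0
slide cm [0.26 0.03 1.03]
spin deg -0.00842934574592391
```

Call:
arm_command([
  [0.1,0,0.3],
  [0.25,0,0.6],
  [0.25,0,0.7],
  [0.25,0,0.7],
  [0.25,0,0.7],
], spin=[0,0,0,0,0])

```text
clock: 35.05
eef_pos: [0.5337, -0.2452, 0.0463]
tool_rot: [-0.64, 0.768, 0.0, 0.0]
ft_force: [-0.1, -0.6, -2.4]
grip_width: 0.0592
grasp_force: 65.1
```

```bash
python3 go.py .5333 -.2452 .043 169.6; python3 -c "
from fit import *
P={n:camera(n) for n in('scene','top')}
for n,p in P.items():
    l=hsv(p); g=(l[...,0]>50)&(l[...,0]<100)&(l[...,1]>60)
    q=proj(p,[.533,-.245,.045])[0]; m=blob(g,q); print(n,q,cen(m))
    s=sil(p,cyl(.03,.085),(.533,-.245)); print((cen(s)[0]+.5)/4-.5)
a=np.linspace(0,6.28,200); p=P['scene']
im=cv2.resize(p['pixels'],None,fx=5,fy=5,interpolation=cv2.INTER_CUBIC)
X=(np.array([.6484,-.2667])+[.4231,-.224])/2
for z,col in((0.003,(255,0,0)),(.088,(255,0,0))):
    for v in proj(p,np.c_[X[0]+.03*np.cos(a),X[1]+.03*np.sin(a),0*a+z]): cv2.circle(im,tuple(int(round(k)) for k in (v+.5)*5),1,col,-1)
cv2.imwrite('pics/g10.png',im[900:1500,800:1400,::-1])"
```

```text
t 35.05 tcp [ 0.5337 -0.2452  0.0463] yaw_y 169.6 w 0.0592 j [-0.43  0.55 -0.04  0.98  0.   -1.82] tilt 0.0
slide cm [0.01 0.04 0.33]
spin deg -0.00941253482119464
scene [213.672  251.4257] (array([207.025 , 249.5333]), 120.0)
[213.8145 251.8373]Traceback (most recent call last):
  File "<string>", line 6, in <module>
    q=proj(p,[.533,-.245,.045])[0]; m=blob(g,q); print(n,q,cen(m))
                                      ~~~~^^^^^
  File "fit.py", line 19, in blob
    k=[i for i in range(1,n) if st[i,4]>15]; i=min(k,key=lambda i:np.hypot(*(c[i]-seed))); return l==i
                                               ~~~^^^^^^^^^^^^^^^^^^^^^^^^^^^^^^^^^^^^^^^
ValueError: min() iterable argument is empty
```

Call:
arm_command([
  [0,0,0.2],
  [0,0,0.35],
  [0,0,0.4],
  [0,0,0.4],
  [0,0,0.4],
], spin=[0,0,0,0,0])

```text
clock: 35.78
eef_pos: [0.5336, -0.2452, 0.0424]
tool_rot: [-0.64, 0.768, 0.0, -0.0]
ft_force: [-0.5, 0.7, -0.5]
grip_width: 0.0585
grasp_force: 65.3
```

Call:
arm_command([
  [0,0,0],
  [0,0,0],
  [0,0,0],
  [0,0,0],
  [0,0,0],
], spin=[0,0,0,0,0], jaw=8.3)

```text
clock: 36.4
eef_pos: [0.5337, -0.2452, 0.0423]
tool_rot: [-0.64, 0.768, -0.0, 0.0]
ft_force: [0.2, -0.3, 0.3]
grip_width: 0.0834
grasp_force: 0.0
```

Call:
arm_command([
  [0,0,-1],
  [0,0,-3],
  [0,0,-7],
  [0,0,-11],
  [0,0,-15],
], spin=[0,0,0,0,0])

```text
clock: 37.02
eef_pos: [0.5337, -0.2452, 0.1945]
tool_rot: [-0.64, 0.768, -0.0, 0.0]
ft_force: [0.2, -0.2, -0.5]
grip_width: 0.0827
grasp_force: 0.0
```

Call:
arm_command([
  [0,3,0],
  [0,7,0],
  [0,12,0],
  [0,17,0],
  [0,20,0],
], spin=[0,0,0,0,0])

```text
clock: 37.65
eef_pos: [0.3349, -0.2084, 0.193]
tool_rot: [-0.64, 0.768, -0.0, 0.0]
ft_force: [-0.1, -0.6, 0.3]
grip_width: 0.083
grasp_force: 0.0
```

```bash
python3 -c "
from fit import *
P={n:camera(n) for n in('scene','top')}
P,o=run(['jar','can',('tin',(.533,-.245),None)],P)
for n in P:
    m=(o['jar',n]+o['can',n])/2; d=o['jar',n]-o['can',n]; d/=np.hypot(*d); e=o['tin',n]-m; print(n,'along',e@d,'across',e@[-d[1],d[0]])
save(P['scene'],'fin'); save(P['top'],'fint')
im=np.hstack([cv2.resize(cv2.imread('pics/fin.png')[140:340,140:360],None,fx=1.8,fy=1.8),cv2.resize(cv2.imread('pics/fint.png')[110:310,220:440],None,fx=1.8,fy=1.8)]); cv2.imwrite('pics/g11.png',im)
"; python3 go.py
```

```text
jar scene [ 0.6484 -0.2664] area 1059.0 model 1140.375
jar top [ 0.6427 -0.2646] area 613.0 model 698.3125
can scene [ 0.4226 -0.2238] area 889.0 model 967.8125
can top [ 0.3444 -0.2866] area 2287.0 model 722.625
tin scene [ 0.5364 -0.2458] area 859.0 model 916.6875
tin top [ 0.5313 -0.2457] area 561.0 model 583.0625
scene along 0.0010698505259968184 across -0.0005667887856802806
top along 0.03980575837964068 across 0.027004165403836034
t 37.75 tcp [ 0.3343 -0.2082  0.1931] yaw_y 169.5 w 0.0831 j [-0.56  0.05 -0.32  1.2  -0.   -1.94] tilt 0.03
```

View pics/g11.png

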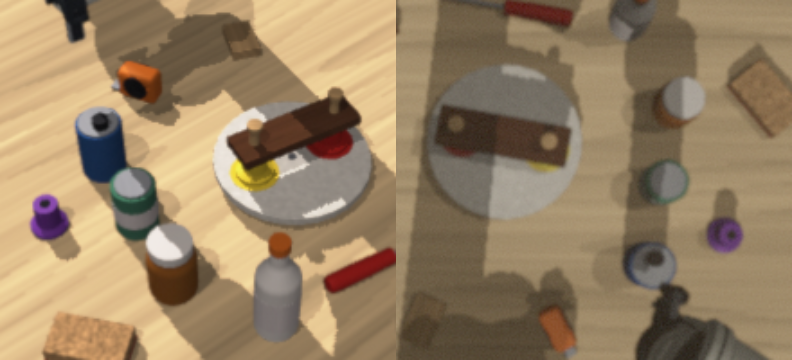

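The tin stands midway between the jar and the can, within about 1 mm. The board lies on both stands and the gripper is clear of everything.

```bash
python3 -c "
from workcell import *
print(job_done())"
```

```text
the job is handed in; nothing more can be done
None
```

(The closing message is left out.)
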